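# Load the good sample jars into the analyser's carrier

## Task

Load the sample carrier for the next carbon analysis: stand each of the four good sample jars in the carrier pocket of the same colour as its lid. The two jars with a black tape cross on the lid are voided: leave them standing where they are. Do not let any jar tip over on the way.

Things in the scene. Friction and masses are not known exactly. Their poses are not given: they have to be found in the camera images.
- jar_blue: good sample jar, to be moved: straight white plastic cylinder 47 mm in diameter and 62 mm tall, standing upright, with a flush plain blue lid (the top 18 mm) and a pale label; 60 to 130 g. Origin: centre of its underside, z up along the jar; its yaw is of no importance. Nothing but flat things stands within 35 mm of its side at the start.
- jar_green: good sample jar, to be moved: straight white plastic cylinder 47 mm in diameter and 62 mm tall, standing upright, with a flush plain green lid (the top 18 mm) and a pale label; 60 to 130 g. Origin: centre of its underside, z up along the jar; its yaw is of no importance. Nothing but flat things stands within 35 mm of its side at the start.
- jar_yellow: good sample jar, to be moved: straight white plastic cylinder 47 mm in diameter and 62 mm tall, standing upright, with a flush plain yellow lid (the top 18 mm) and a pale label; 60 to 130 g. Origin: centre of its underside, z up along the jar; its yaw is of no importance. Nothing but flat things stands within 35 mm of its side at the start.
- jar_red: good sample jar, to be moved: straight white plastic cylinder 47 mm in diameter and 62 mm tall, standing upright, with a flush plain red lid (the top 18 mm) and a pale label; 60 to 130 g. Origin: centre of its underside, z up along the jar; its yaw is of no importance. Nothing but flat things stands within 35 mm of its side at the start.
- void_green: voided sample jar, to be left: same jar (47 mm diameter, 62 mm tall, green lid) but with a black tape cross over the top of its lid. Origin: centre of its underside, z up.
- void_yellow: voided sample jar, to be left: same jar (47 mm diameter, 62 mm tall, yellow lid) but with a black tape cross over the top of its lid. Origin: centre of its underside, z up.
- pocket_blue: blue plastic pocket, one of four fixed in a row at 95 mm pitch on a flat aluminium carrier plate, in any order: open square box, 84 by 84 mm outside, 74 by 74 mm inside, 18 mm high over all, floor and walls 5 mm thick. Origin: centre of its underside (6 mm above the work surface), so the inner floor is at +5 mm; z up, y along the row of pockets, x across it. Fixed to the carrier, which is fixed to the table.
- pocket_green: green plastic pocket, one of four fixed in a row at 95 mm pitch on a flat aluminium carrier plate, in any order: open square box, 84 by 84 mm outside, 74 by 74 mm inside, 18 mm high over all, floor and walls 5 mm thick. Origin: centre of its underside (6 mm above the work surface), so the inner floor is at +5 mm; z up, y along the row of pockets, x across it. Fixed to the carrier, which is fixed to the table.
- pocket_yellow: yellow plastic pocket, one of four fixed in a row at 95 mm pitch on a flat aluminium carrier plate, in any order: open square box, 84 by 84 mm outside, 74 by 74 mm inside, 18 mm high over all, floor and walls 5 mm thick. Origin: centre of its underside (6 mm above the work surface), so the inner floor is at +5 mm; z up, y along the row of pockets, x across it. Fixed to the carrier, which is fixed to the table.
- pocket_red: red plastic pocket, one of four fixed in a row at 95 mm pitch on a flat aluminium carrier plate, in any order: open square box, 84 by 84 mm outside, 74 by 74 mm inside, 18 mm high over all, floor and walls 5 mm thick. Origin: centre of its underside (6 mm above the work surface), so the inner floor is at +5 mm; z up, y along the row of pockets, x across it. Fixed to the carrier, which is fixed to the table.
Mind the look-alikes: they are no part of the job. Leave any purple look-alike of the jar_red alone.

How it is judged:
At the end, for the whole second after the job is handed in: Each good jar (blue, green, yellow, red lid) stands upright (within 0.1 rad) on the floor of the pocket of its colour (underside within 4 mm of the pocket's floor, centre within 20 mm of the pocket's centre), released and at rest; both voided jars stand upright within 20 mm of where they started (horizontal distance between jar_blue and pocket_blue below 0.02 m and z of jar_blue in the frame of pocket_blue below 0.009 m and angle between each of jar_blue, jar_green, jar_yellow, jar_red, void_green, void_yellow's own z axis and vertical below 0.1 rad and linear speed of each of jar_blue, jar_green, jar_yellow, jar_red, void_green, void_yellow below 0.02 m/s and horizontal distance between jar_green and pocket_green below 0.02 m and z of jar_green in the frame of pocket_green below 0.009 m and horizontal distance between jar_yellow and pocket_yellow below 0.02 m and z of jar_yellow in the frame of pocket_yellow below 0.009 m and horizontal distance between jar_red and pocket_red below 0.02 m and z of jar_red in the frame of pocket_red below 0.009 m and distance of each of void_green, void_yellow from where it was at the start of the episode below 0.02 m); the robot touches nothing.
It fails at once if a voided jar is moved more than 20 mm (distance of any of void_green, void_yellow from where it was at the start of the episode above 0.02 m).
It fails at once if a jar is tipped by more than 0.7 rad (angle between any of jar_blue, jar_green, jar_yellow, jar_red, void_green, void_yellow's own z axis and vertical above 0.7 rad).
It also fails if it takes over 104 s, if anything falls off the work surface, if the arm or the gripper's body presses on something with over 40 N, if the wrist force passes 120 N, or if a joint passes its speed limit or range.

## Robot

A 6-joint arm with a two-finger parallel gripper is mounted at the origin on the work surface. World frame = base frame: x ahead of the robot, y to its left, z up, the work surface at z = 0. Lengths are in m, angles in rad, forces in N, time in s.
With the tool pointing down it reaches from about 0.325 to 0.925 m from the base axis. Payload 3.1 kg.
Tool frame: the origin (TCP) lies where the fingers leave the gripper's body, on its centre line; the fingertips stand 73 mm ahead of it and the grasp point (between the pads) lies 54 mm ahead of it (arm.tips_ahead is the distance from the TCP to the fingertips, in m); z points along the fingers, y is the line along which they close (so a half turn about z gives the same grasp; the last joint's range is limited). The gripper opens to 85 mm and grips with 20 to 120 N. Pads are 22 mm wide; open, the fingers measure 114 mm over their backs; the gripper's body (76 mm by 85 mm) begins 54 mm behind the grasp point. The pads swing forward as they close: fully open they stand 13 mm farther back than shut.
Start: joints at [-1.327, 0.217, 1.613, -0, 1.311, -0.112], TCP at [0.218, -0.586, 0.304] pointing down, gripper open.
Joint ranges: [-2.75, 2.75], [-0.78, 2.1], [0.31, 2.55], [-1.13, 4.27], [0.13, 2.63], [-2.58, 2.58]. Speed limits (rad/s): [2.79, 2.79, 3.14, 3.14, 3.14, 3.14].

## Interface

Orientations are given as a rotation vector (axis times angle).
In Python, from workcell import arm gives the robot as it stands.
- The arm moves only by the shell command python3 -m inch 'ROWS'. ROWS is JSON, a list that holds one entry, the list of rows, each a list of 7 numbers: the shift along the tool's x, y, z as a fraction of full scale, then the turn, a rotation vector about the tool's x, y, z as a fraction of full scale, then the opening, from -1 (shut) to 1 (fully open). A call has 1 to 8 rows; each row shifts and turns the commanded pose from where the row before left it, along the tool's axes as they then stand; what a row does not reach is not made up. Full scale, the value 1, is 200 mm for a shift and 30 degrees for a turn. A row lasts 1/8 s, in which the tool goes at most 62.5 mm and 10.7 degrees, less where a joint would pass 70% of its speed; a pose out of reach is approached as far as the arm can. A call with a number of a shift or a turn outside -1 to 1 is refused whole. A call with a gripper value outside its range is refused whole. The fingers move at their own pace and stop on an object; the grip force is fixed at half the most. Time passes only in rows, so rows that do not move let the fingers close. It gives the time, the measured TCP pose, the force, the opening and the grip force at its end, in the units of the state.
- arm.read_state(): the state, without advancing time (a new reading comes with each control period).
- arm.get_image(name): name is "scene" or "side" or "wrist"; returns (picture, depth): 420x560x3 uint8, red, green, blue; 420x560 float32, m along the optical axis (not along the pixel's ray), 0 where there is no reading.
- arm.calibration(name): a dict with "K" (3x3 intrinsics, pixels), "view" (4x4, takes a point from world to camera coordinates). Camera axes: x right, y down, z forward; pixel columns grow to the right and rows downward; lengths in m; the calibration is good to about 2 mm. A picture is of the moment at which its call begins: read the wrist's pose just before it. calibration takes no time and is no camera call; for the wrist camera it gives the pose at the moment of the call.
- arm.finish_job(): hands the job in; it is judged then, once.
The state is a dict: "time_s": time; "qpos": joint angles; "joint_velocities": joint speeds; "effort": joint torques, N m; "eef_pos": TCP position; "eef_rot": TCP orientation; "ft_force": force on the tool from outside, world axes, zero at the start; "torque": the same for the moment, N m; "opening": finger opening in m; "finger_force": force on a finger pad.
Only numpy, scipy, OpenCV 4.12 (cv2) and the standard library are available. Lean on these libraries where they do the work, as an engineer would, in place of code of your own. Each camera call takes 0.05 s, during which the arm holds its last target. There are 200 camera calls.

## Working session

There is one attempt and no reset: what is moved stays moved. The work goes in short steps, Python scripts to look and compute and a shell command to move; the robot and the scene stay as the last step left them, time stands still between calls to the robot, and variables do not carry over. Pictures are saved under pics/ and viewed, at most 14 in all, crops included, and the job is handed in when it is done.

```bash
mkdir -p pics; ls; python3 - <<'E'
from workcell import arm
import cv2,numpy as np
for n in ("scene","side"):
    p,d=arm.get_image(n); cv2.imwrite(f"pics/{n}0.png",p[:,:,::-1]); np.savez(f"{n}0.npz",p=p,d=d,K=arm.calibration(n)["K"],V=arm.calibration(n)["view"])
    c=arm.calibration(n); print(n,np.linalg.inv(c["view"]).round(3).tolist(),c["K"].tolist())
s=arm.read_state(); print({k:np.round(v,3).tolist() for k,v in s.items()})
E
```

```text
pics
scene [[-0.446, 0.469, -0.762, 1.153], [0.895, 0.24, -0.376, 0.344], [0.007, -0.85, -0.527, 0.515], [0.0, 0.0, 0.0, 1.0]] [[406.76145307605776, 0.0, 283.2316857985243], [0.0, 406.76145307605776, 213.12859496317392], [0.0, 0.0, 1.0]]
side [[-0.83, -0.382, 0.406, 0.002], [-0.557, 0.562, -0.611, 0.75], [0.005, -0.733, -0.68, 0.858], [0.0, 0.0, 0.0, 1.0]] [[474.67569481048315, 0.0, 275.7360026780316], [0.0, 474.67569481048315, 214.2396055401136], [0.0, 0.0, 1.0]]
{'time_s': 0.1, 'qpos': [-1.327, 0.218, 1.615, -0.0, 1.311, -0.112], 'joint_velocities': [-0.0, -0.001, -0.002, -0.001, -0.002, -0.002], 'effort': [-0.0, -39.807, -30.497, -0.0, 0.004, 0.0], 'eef_pos': [0.218, -0.585, 0.303], 'eef_rot': [-3.09, -0.556, 0.0], 'ft_force': [0.383, 0.486, 0.501], 'torque': [0.005, -0.009, 0.009], 'finger_force': 0.0, 'opening': 0.086}
```

View pics/scene0.png

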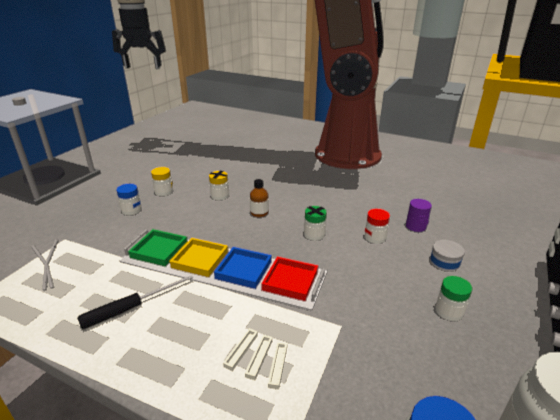

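View pics/side0.png

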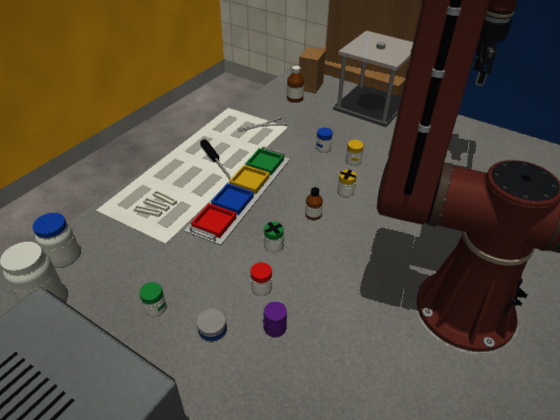

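Scene view: the good jars are blue (128,199), yellow (162,181), red (377,225) and green (453,298). The voids with crosses are yellow (218,185) and green (315,222), and there's a purple look-alike at (419,215). The pockets run green (160,247), yellow (200,256), blue (245,267), red (291,278). The side view shows the same layout, with the red jar at (261,278) and the green jar at (152,298). Next I'll measure positions in both views.

```bash
cat > m.py <<'E'
import cv2,numpy as np
HUE={'blue':(105,125),'green':(55,90),'yellow':(18,32),'red':(0,6)}
def cloud(d,K,V):
    v,u=np.indices(d.shape); c=np.stack([(u-K[0,2])/K[0,0]*d,(v-K[1,2])/K[1,1]*d,d,np.ones_like(d)],-1)
    return (c@np.linalg.inv(V).T)[...,:3]
def blobs(p,d,K,V,ws=(0.1,0.95,-0.65,0.65)):
    P=cloud(d,K,V); h=cv2.cvtColor(p,cv2.COLOR_RGB2HSV); out=[]
    for c,(a,b) in HUE.items():
        m=((h[...,0]>=a)&(h[...,0]<=b)|((c=='red')&(h[...,0]>=175)))&(h[...,1]>130)&(h[...,2]>50)&(d>0)
        m&=(P[...,0]>ws[0])&(P[...,0]<ws[1])&(P[...,1]>ws[2])&(P[...,1]<ws[3])&(P[...,2]<.1)&(P[...,2]>.004)
        n,l,st,ce=cv2.connectedComponentsWithStats(cv2.morphologyEx(m.astype(np.uint8),cv2.MORPH_CLOSE,np.ones((3,3))))
        for i in range(1,n):
            if st[i,4]<60: continue
            q=P[(l==i)&(d>0)]; zt=np.percentile(q[:,2],95); t=q[q[:,2]>zt-.005]
            (x,y),r=cv2.minEnclosingCircle(t[:,:2].astype(np.float32)); rect=cv2.minAreaRect(q[:,:2].astype(np.float32))
            out.append((c,ce[i].round(),st[i,4],round(zt,4),np.round([x,y,r],4),np.round([*rect[0],*rect[1],rect[2]],3)))
    return out
E
python3 - <<'E'
from m import *
for n in ("scene","side"):
    f=np.load(n+"0.npz"); print(n)
    for o in blobs(f['p'],f['d'],f['K'],f['V']): print(*o)
E
```

```text
scene
blue [127. 190.] 243 0.0619 [ 0.5638 -0.3585  0.0254] [ 0.564 -0.356  0.048  0.043 42.101]
blue [243. 267.] 1549 0.0233 [0.6393 0.0059 0.0579] [6.390e-01 1.000e-03 8.700e-02 9.600e-02 7.203e+00]
blue [444. 264.] 151 0.0183 [0.4404 0.3507 0.026 ] [4.470e-01 3.490e-01 5.400e-02 2.000e-02 8.359e+01]
green [315. 215.] 253 0.0623 [0.4588 0.077  0.0242] [4.6000e-01 7.8000e-02 4.6000e-02 4.4000e-02 7.8073e+01]
green [157. 247.] 1269 0.0231 [ 0.6644 -0.1817  0.0567] [ 0.663 -0.182  0.087  0.085  7.665]
green [456. 288.] 584 0.062 [0.5662 0.3766 0.0243] [5.6700e-01 3.7700e-01 4.5000e-02 4.6000e-02 7.9315e+01]
yellow [160. 173.] 211 0.0616 [ 0.4548 -0.3494  0.0247] [ 0.455 -0.349  0.047  0.047 17.954]
yellow [218. 177.] 205 0.0622 [ 0.4068 -0.2065  0.0247] [ 0.408 -0.208  0.047  0.043 33.166]
yellow [198. 257.] 1481 0.0234 [ 0.6511 -0.0874  0.0589] [ 0.652 -0.093  0.087  0.098  6.885]
red [337. 164.] 64 0.0121 [0.1018 0.0022 0.0325] [1.0400e-01 2.0000e-03 6.5000e-02 1.2000e-02 8.6329e+01]
red [378. 217.] 323 0.0618 [0.4063 0.2013 0.0245] [4.0800e-01 2.0100e-01 4.6000e-02 4.6000e-02 5.824
[... 348 characters left out ...]
092  5.998]
green [273. 233.] 152 0.064 [0.4535 0.0814 0.0227] [ 0.452  0.086  0.045  0.034 20.976]
green [150. 293.] 357 0.0637 [0.5633 0.3793 0.0238] [5.6200e-01 3.7900e-01 4.4000e-02 4.7000e-02 4.6899e+01]
yellow [355. 146.] 175 0.0651 [ 0.4535 -0.3475  0.0249] [ 0.454 -0.349  0.043  0.052 36.108]
yellow [250. 178.] 671 0.025 [ 0.6502 -0.087   0.0588] [ 0.653 -0.096  0.092  0.11   8.328]
yellow [347. 177.] 176 0.0646 [ 0.4044 -0.2015  0.0257] [ 4.0300e-01 -2.0300e-01  4.6000e-02  4.5000e-02  7.7731e+01]
red [214. 220.] 894 0.0249 [0.624  0.1024 0.0578] [0.625 0.097 0.089 0.099 5.478]
red [261. 272.] 356 0.0639 [0.4045 0.2033 0.0238] [4.2200e-01 1.8800e-01 4.6000e-02 9.5000e-02 5.1189e+01]
```

Both views agree to within a few mm. I'll keep one tool yaw, 97.5°, so the fingers close across the pocket row. That needs a turn of −77° about tool z first.

```bash
cat > go.py <<'E'
import sys,numpy as np
from scipy.spatial.transform import Rotation as Ro
from workcell import arm
G=0.644,-0.040; u=np.array([-.131,.991])
T={'jb':(.562,-.356),'jg':(.565,.378),'jy':(.454,-.3485),'jr':(.4055,.202)}
T.update({'p'+c:np.array(G)+k*.095*u for c,k in zip('gybr',(-1.5,-.5,.5,1.5))})
s=arm.read_state(); R=Ro.from_rotvec(s['eef_rot']).as_matrix(); p=np.array(s['eef_pos'])
print('t',round(s['time_s'],2),'pos',p.round(4),'yaw',round(np.degrees(np.arctan2(R[1,0],R[0,0])),2),'tilt',R[:2,2].round(4),'open',round(s['opening'],4),'ff',round(s['finger_force'],1),'F',np.round(s['ft_force'],1))
for a in sys.argv[1:]:
    n,z=a.split(':'); d=np.array([*T[n],float(z)])-p
    Rd=Ro.from_euler('z',97.5,degrees=True).as_matrix()@np.diag([1,-1,-1])
    print(a,'shift/200mm',(R.T@d/.2).round(3),'turn/30deg',(Ro.from_matrix(R.T@Rd).as_rotvec(degrees=True)/30).round(3))
E
python3 -m inch '[[[0,0,0,0,0,-0.32,0.55],[0,0,0,0,0,-0.32,0.55],[0,0,0,0,0,-0.32,0.55],[0,0,0,0,0,-0.32,0.55],[0,0,0,0,0,-0.32,0.55],[0,0,0,0,0,-0.32,0.55],[0,0,0,0,0,-0.32,0.55],[0,0,0,0,0,-0.32,0.55]]]'
python3 go.py jy:.2 jb:.2
```

```text
time_s: 1.1
eef_pos: [0.2176, -0.5855, 0.3031]
eef_rot: [-2.071, -2.361, -0.001]
ft_force: [-1.1, 0.1, 0.4]
opening: 0.0666
finger_force: 0.0
t 1.1 pos [ 0.2176 -0.5855  0.3031] yaw 97.5 tilt [-0.0003  0.0014] open 0.0666 ff 0.0 F [-1.1  0.1  0.4]
jy:.2 shift/200mm [1.02  1.326 0.517] turn/30deg [-0.    -0.003 -0.   ]
jb:.2 shift/200mm [0.912 1.857 0.516] turn/30deg [-0.    -0.003 -0.   ]
```

```bash
python3 -m inch '[[[0.128,0.166,0.065,0,0,0,0.55],[0.128,0.166,0.065,0,0,0,0.55],[0.128,0.166,0.065,0,0,0,0.55],[0.128,0.166,0.065,0,0,0,0.55],[0.128,0.166,0.065,0,0,0,0.55],[0.128,0.166,0.065,0,0,0,0.55],[0.128,0.166,0.065,0,0,0,0.55],[0.124,0.164,0.062,0,0,0,0.55]]]' >/dev/null
python3 - <<'E'
from m import *; from workcell import arm
c=arm.calibration("wrist"); p,d=arm.get_image("wrist"); cv2.imwrite("pics/w1.png",p[:,:,::-1])
for o in blobs(p,d,c["K"],c["view"]): print(*o)
E
python3 go.py jy:.1
```

```text
blue [412. 242.] 2781 0.0645 [ 0.5603 -0.3577  0.0236] [ 5.6100e-01 -3.5500e-01  4.1000e-02  4.6000e-02  5.3265e+01]
green [538.  48.] 3388 0.0259 [ 0.6388 -0.1965  0.0347] [ 0.643 -0.194  0.048  0.063  7.468]
yellow [232.  16.] 1625 0.0649 [ 0.4069 -0.2122  0.0204] [ 0.409 -0.219  0.042  0.022 13.846]
yellow [277. 217.] 2752 0.0645 [ 0.4544 -0.3475  0.0228] [ 0.454 -0.349  0.043  0.043  7.589]
t 2.15 pos [ 0.4579 -0.3448  0.1976] yaw 97.31 tilt [-0.0001  0.0061] open 0.0661 ff 0.0 F [ 0.5  2.4 -0.5]
jy:.1 shift/200mm [-0.019 -0.022  0.488] turn/30deg [ 0.001 -0.011 -0.006]
```

View pics/w1.png

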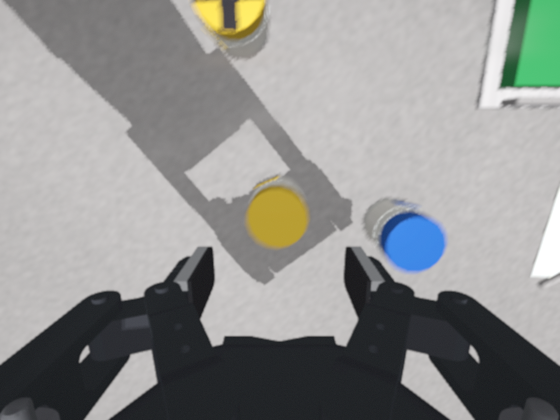

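The wrist view shows the plain yellow lid at (277,217) between the fingers, the blue lid at (413,242) and the void's cross at the top (230,10). The positions are confirmed, so I'll descend and grip.

```bash
python3 -m inch '[[[0,0,0,0,0,0,0.55]]]' >/dev/null; python3 go.py jy:.098
```

```text
t 2.27 pos [ 0.4554 -0.3489  0.1993] yaw 97.34 tilt [-0.002   0.0014] open 0.0665 ff 0.0 F [ 0.9  0.5 -0.2]
jy:.098 shift/200mm [ 0.002 -0.006  0.507] turn/30deg [-0.004 -0.003 -0.005]
```

```bash
python3 -m inch '[[[0,-0.006,0.13,0,0,0,0.55],[0,0,0.13,0,0,0,0.55],[0,0,0.13,0,0,0,0.55],[0,0,0.117,0,0,0,0.55],[0,0,0,0,0,0,0.55],[0,0,0,0,0,0,-1],[0,0,0,0,0,0,-1],[0,0,0,0,0,0,-1]]]'; python3 -m inch '[[[0,0,0,0,0,0,-1],[0,0,0,0,0,0,-1]]]'; python3 go.py py:.2
```

```text
time_s: 3.28
eef_pos: [0.4548, -0.3515, 0.1007]
eef_rot: [2.076, 2.354, -0.001]
ft_force: [-1.0, -0.4, 3.2]
opening: 0.0456
finger_force: 61.6
time_s: 3.52
eef_pos: [0.4549, -0.3515, 0.1007]
eef_rot: [2.076, 2.354, -0.001]
ft_force: [-0.9, -0.4, 6.4]
opening: 0.046
finger_force: 61.7
t 3.52 pos [ 0.4549 -0.3515  0.1007] yaw 97.2 tilt [ 0.0016 -0.0024] open 0.046 ff 61.7 F [-0.9 -0.4  6.4]
py:.2 shift/200mm [ 1.188  1.135 -0.498] turn/30deg [ 0.003  0.005 -0.01 ]
```

```bash
python3 -m inch '[[[0,0,-0.12,0,0,0,-1],[0,0,-0.15,0,0,0,-1],[0.05,0.05,-0.15,0,0,0,-1],[0.12,0.12,-0.078,0,0,0,-1],[0.15,0.15,0,0,0,0,-1],[0.2,0.2,0,0,0,0,-1],[0.2,0.2,0,0,0,0,-1],[0.2,0.18,0,0,0,0,-1]]]'; python3 -m inch '[[[0.15,0.14,0,0,0,0,-1],[0.08,0.07,0,0,0,0,-1],[0.04,0.025,0,0,0,0,-1],[0,0,0,0,0,0,-1],[0,0,0,0,0,0,-1]]]'
python3 - <<'E'
from m import *; from workcell import arm
c=arm.calibration("wrist"); p,d=arm.get_image("wrist"); cv2.imwrite("pics/w2.png",p[:,:,::-1])
for o in blobs(p,d,c["K"],c["view"]): print(*o)
E
python3 go.py py:.112
```

```text
time_s: 4.53
eef_pos: [0.6102, -0.1434, 0.198]
eef_rot: [-2.077, -2.356, 0.0]
ft_force: [0.9, -0.3, -0.2]
opening: 0.0453
finger_force: 61.6
time_s: 5.15
eef_pos: [0.6489, -0.0872, 0.1986]
eef_rot: [-2.079, -2.355, 0.001]
ft_force: [-0.5, 0.2, -1.0]
opening: 0.0456
finger_force: 61.6
blue [277.  88.] 11397 0.026 [0.6372 0.0063 0.0579] [6.370e-01 6.000e-03 8.300e-02 8.300e-02 7.308e+00]
green [282. 332.] 556 0.0261 [ 0.6649 -0.2069  0.0418] [ 0.666 -0.211  0.082  0.025  8.996]
yellow [280. 187.] 5222 0.0261 [ 0.6488 -0.0833  0.0552] [ 0.649 -0.083  0.083  0.074  7.123]
yellow [  5. 315.] 331 0.0577 [ 0.4245 -0.207   0.0122] [ 4.2500e-01 -2.0400e-01  7.0000e-03  2.9000e-02  1.1756e+01]
red [278.  10.] 2430 0.0264 [0.6296 0.0632 0.0416] [0.629 0.065 0.083 0.015 7.388]
t 5.2 pos [ 0.649  -0.0872  0.1987] yaw 97.09 tilt [-0.0005 -0.0003] open 0.0458 ff 61.6 F [-0.6  0.7 -0.6]
py:.112 shift/200mm [-0.     0.007  0.433] turn/30deg [-0.001  0.    -0.014]
```

View pics/w2.png

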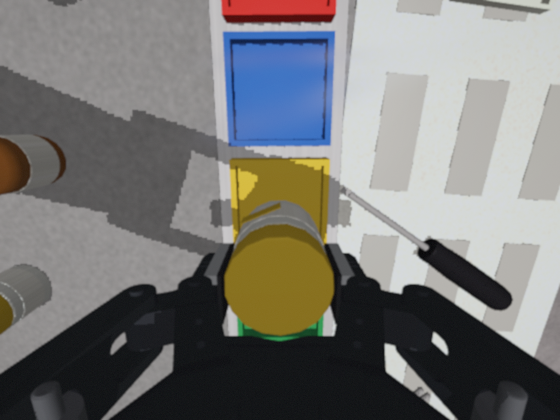

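The yellow jar is held upright at (280,270), over the yellow pocket and between the blue and green ones. Lowering it now.

```bash
python3 -m inch '[[[0,0.006,0.13,0,0,0,-1],[0,0,0.12,0,0,0,-1],[0,0,0.1,0,0,0,-1],[0,0,0.05,0,0,0,-1],[0,0,0.02,0,0,0,-1],[0,0,0.012,0,0,0,-1],[0,0,0,0,0,0,-1],[0,0,0,0,0,0,-1]]]'; python3 go.py py:.112
```

```text
time_s: 6.2
eef_pos: [0.6513, -0.0858, 0.1131]
eef_rot: [2.077, 2.356, 0.001]
ft_force: [0.4, -0.3, -1.2]
opening: 0.0458
finger_force: 61.6
t 6.2 pos [ 0.6513 -0.0858  0.1131] yaw 97.19 tilt [ 0.0013 -0.0003] open 0.0458 ff 61.6 F [ 0.4 -0.3 -1.2]
py:.112 shift/200mm [-0.006 -0.006  0.005] turn/30deg [ 0.002  0.001 -0.01 ]
```

```bash
python3 -m inch '[[[0,0,0.008,0,0,0,-1],[0,0,0,0,0,0,-1],[0,0,0,0,0,0,0.55],[0,0,0,0,0,0,0.55],[0,0,0,0,0,0,0.55],[0,0,-0.04,0,0,0,0.55],[0,0,-0.15,0,0,0,0.55],[0,0,-0.2,0,0,0,0.55]]]';  python3 go.py jb:.2
```

```text
time_s: 7.2
eef_pos: [0.6499, -0.0856, 0.1885]
eef_rot: [-2.076, -2.354, 0.002]
ft_force: [0.6, -0.4, 0.5]
opening: 0.0664
finger_force: 0.0
t 7.2 pos [ 0.6499 -0.0856  0.1885] yaw 97.18 tilt [-0.0028  0.0007] open 0.0664 ff 0.0 F [ 0.6 -0.4  0.5]
jb:.2 shift/200mm [-1.287 -0.605 -0.057] turn/30deg [-0.005 -0.002 -0.011]
```

```bash
python3 -m inch '[[[-0.16,-0.075,-0.05,0,0,0,0.55],[-0.21,-0.1,0,0,0,0,0.55],[-0.21,-0.1,0,0,0,0,0.55],[-0.21,-0.1,0,0,0,0,0.55],[-0.21,-0.1,0,0,0,0,0.55],[-0.16,-0.075,0,0,0,0,0.55],[-0.08,-0.035,0,0,0,0,0.55],[-0.047,-0.02,0,0,0,0,0.55]]]' >/dev/null; python3 -m inch '[[[0,0,0,0,0,0,0.55]]]' >/dev/null
python3 - <<'E'
from m import *; from workcell import arm
c=arm.calibration("wrist"); p,d=arm.get_image("wrist")
for o in blobs(p,d,c["K"],c["view"]): print(*o)
p,d=arm.get_image("scene"); cv2.imwrite("pics/s2.png",p[:,:,::-1])
c=arm.calibration("scene")
for o in blobs(p,d,c["K"],c["view"]): print(*o[:5])
E
python3 go.py jb:.098
```

```text
blue [276. 219.] 2958 0.0645 [ 0.5608 -0.3573  0.0231] [ 5.6100e-01 -3.5700e-01  4.5000e-02  4.5000e-02  8.0121e+01]
green [432.  20.] 4621 0.0256 [ 0.6628 -0.1991  0.044 ] [ 0.662 -0.195  0.085  0.033 11.384]
yellow [70.  2.] 191 0.0585 [ 0.4084 -0.2293  0.0076] [ 4.1100e-01 -2.2900e-01  1.9000e-02  3.0000e-03  1.9325e+01]
blue [127. 191.] 238 0.0617 [ 0.563  -0.3559  0.0242]
blue [243. 267.] 1549 0.0234 [0.6389 0.0053 0.0592]
blue [444. 264.] 151 0.0183 [0.4393 0.3508 0.0261]
green [315. 215.] 250 0.0621 [0.4563 0.078  0.0243]
green [157. 247.] 1265 0.0233 [ 0.6654 -0.1822  0.0574]
green [456. 288.] 587 0.062 [0.5667 0.3774 0.0238]
yellow [218. 178.] 185 0.062 [ 0.4064 -0.2071  0.0248]
yellow [198. 253.] 1296 0.0722 [ 0.6533 -0.0836  0.0232]
red [337. 164.] 62 0.0128 [ 0.1019 -0.0008  0.0298]
red [378. 217.] 323 0.0618 [0.407  0.2014 0.024 ]
red [290. 278.] 1681 0.0233 [0.6256 0.1003 0.0587]
t 8.43 pos [ 0.5634 -0.3552  0.1986] yaw 97.25 tilt [-0.0001  0.0007] open 0.0663 ff 0.0 F [-0.2  0.3  0.1]
jb:.098 shift/200mm [-0.004 -0.007  0.503] turn/30deg [ 0.    -0.001 -0.008]
```

View pics/s2.png

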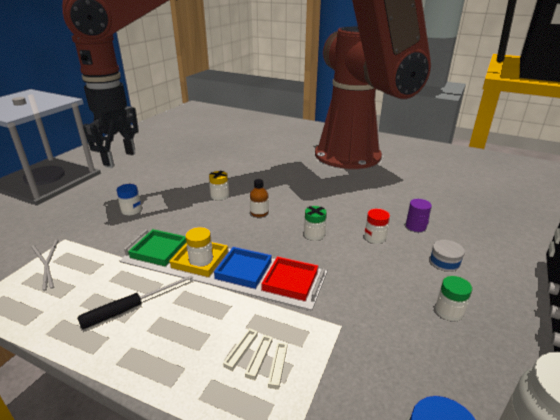

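The yellow jar stands in its pocket at (199,247). Its top is at 72 mm and its centre is within 5 mm. Next is the blue jar.

```bash
python3 -m inch '[[[-0.004,-0.009,0.13,0,0,0,0.55],[0,0,0.13,0,0,0,0.55],[0,0,0.13,0,0,0,0.55],[0,0,0.113,0,0,0,0.55],[0,0,0,0,0,0,0.55],[0,0,0,0,0,0,-1],[0,0,0,0,0,0,-1],[0,0,0,0,0,0,-1]]]'>/dev/null; python3 -m inch '[[[0,0,0,0,0,0,-1]]]'; python3 go.py pb:.2
```

```text
time_s: 9.55
eef_pos: [0.562, -0.3579, 0.0995]
eef_rot: [2.076, 2.354, 0.0]
ft_force: [-0.4, 0.2, 3.0]
opening: 0.0458
finger_force: 61.7
t 9.55 pos [ 0.562  -0.3579  0.0995] yaw 97.18 tilt [ 0.0019 -0.0014] open 0.0458 ff 61.7 F [-0.4  0.2  3. ]
pb:.2 shift/200mm [ 1.762  0.605 -0.504] turn/30deg [ 0.003  0.003 -0.011]
```

```bash
python3 -m inch '[[[0,0,-0.12,0,0,0,-1],[0,0,-0.17,0,0,0,-1],[0.05,0.02,-0.17,0,0,0,-1],[0.12,0.04,-0.12,0,0,0,-1],[0.18,0.06,-0.05,0,0,0,-1],[0.23,0.08,0,0,0,0,-1],[0.23,0.08,0,0,0,0,-1],[0.23,0.08,0,0,0,0,-1]]]'>/dev/null; python3 -m inch '[[[0.23,0.08,0,0,0,0,-1],[0.2,0.07,0,0,0,0,-1],[0.15,0.05,0,0,0,0,-1],[0.08,0.025,0,0,0,0,-1],[0.06,0.02,0,0,0,0,-1],[0,0,0,0,0,0,-1],[0,0,0,0,0,0,-1]]]'
python3 go.py pb:.111
```

```text
time_s: 11.42
eef_pos: [0.6372, 0.0061, 0.224]
eef_rot: [2.079, 2.355, -0.001]
ft_force: [0.3, 0.1, -0.7]
opening: 0.0458
finger_force: 61.6
t 11.43 pos [0.6372 0.0061 0.224 ] yaw 97.13 tilt [-0.0002 -0.0005] open 0.0458 ff 61.6 F [ 0.3  0.1 -0.7]
pb:.111 shift/200mm [0.005 0.004 0.565] turn/30deg [-0.001  0.001 -0.012]
```

```bash
python3 -m inch '[[[0.005,0.004,0.14,0,0,0,-1],[0,0,0.15,0,0,0,-1],[0,0,0.14,0,0,0,-1],[0,0,0.08,0,0,0,-1],[0,0,0.035,0,0,0,-1],[0,0,0.02,0,0,0,-1],[0,0,0,0,0,0,-1],[0,0,0,0,0,0,-1]]]'; python3 go.py pb:.1105
```

```text
time_s: 12.42
eef_pos: [0.6386, 0.0081, 0.1122]
eef_rot: [2.077, 2.355, 0.002]
ft_force: [0.3, -0.1, -1.2]
opening: 0.0459
finger_force: 61.6
t 12.43 pos [0.6386 0.0081 0.1122] yaw 97.19 tilt [ 0.0019 -0.0002] open 0.0459 ff 61.6 F [ 0.3 -0.1 -1.2]
pb:.1105 shift/200mm [-0.005 -0.005  0.008] turn/30deg [ 0.004  0.001 -0.01 ]
```

```bash
python3 -m inch '[[[0,0,0.009,0,0,0,-1],[0,0,0,0,0,0,-1],[0,0,0,0,0,0,0.55],[0,0,0,0,0,0,0.55],[0,0,0,0,0,0,0.55],[0,0,-0.04,0,0,0,0.55],[0,0,-0.15,0,0,0,0.55],[0,0,-0.22,0,0,0,0.55]]]';  python3 go.py jr:.2
```

```text
time_s: 13.42
eef_pos: [0.6367, 0.0083, 0.1907]
eef_rot: [-2.076, -2.354, 0.003]
ft_force: [-0.1, 0.2, 0.3]
opening: 0.0661
finger_force: 0.0
t 13.43 pos [0.6367 0.0083 0.1907] yaw 97.18 tilt [-0.0038  0.0004] open 0.0661 ff 0.0 F [-0.1  0.2  0.3]
jr:.2 shift/200mm [ 1.106 -1.026 -0.042] turn/30deg [-0.007 -0.002 -0.011]
```

```bash
python3 -m inch '[[[0.13,-0.12,-0.036,0,0,0,0.55],[0.18,-0.165,0,0,0,0,0.55],[0.18,-0.165,0,0,0,0,0.55],[0.18,-0.165,0,0,0,0,0.55],[0.18,-0.165,0,0,0,0,0.55],[0.14,-0.135,0,0,0,0,0.55],[0.08,-0.075,0,0,0,0,0.55],[0.036,-0.036,0,0,0,0,0.55]]]' >/dev/null; python3 -m inch '[[[0,0,0,0,0,0,0.55]]]' >/dev/null
python3 - <<'E'
from m import *; from workcell import arm
c=arm.calibration("wrist"); p,d=arm.get_image("wrist")
for o in blobs(p,d,c["K"],c["view"]): print(*o)
cv2.imwrite("pics/w3.png",p[:,:,::-1])
E
python3 go.py jr:.098
```

```text
blue [435. 391.] 797 0.0259 [0.5293 0.1053 0.1419] [5.42e-01 9.90e-02 3.10e-02 3.09e-01 3.55e+01]
green [489.   6.] 80 0.0299 [0.5392 0.3725 0.0043] [5.3900e-01 3.7200e-01 1.0000e-02 2.0000e-03 8.7182e+01]
green [540.   7.] 609 0.0644 [0.5543 0.3591 0.0115] [5.5300e-01 3.6200e-01 1.0000e-02 2.5000e-02 7.7043e+01]
green [313. 333.] 166 0.0552 [0.451  0.0953 0.0152] [4.5000e-01 9.7000e-02 3.1000e-02 7.0000e-03 1.5303e+01]
red [275. 218.] 2967 0.0645 [0.4043 0.2019 0.0232] [0.404 0.202 0.045 0.045 5.309]
red [504. 304.] 2067 0.026 [0.6296 0.119  0.0416] [6.2900e-01 1.3600e-01 4.3000e-02 9.6000e-02 6.9504e+01]
red [473. 354.] 73 0.0208 [0.6318 0.064  0.002 ] [6.2900e-01 6.8000e-02 6.0000e-03 1.4000e-02 5.1065e+01]
t 14.6 pos [0.4072 0.2019 0.1989] yaw 97.2 tilt [ 0.0012 -0.    ] open 0.066 ff 0.0 F [ 0.6  0.4 -0.6]
jr:.098 shift/200mm [ 0.002 -0.009  0.505] turn/30deg [ 0.002  0.    -0.01 ]
```

View pics/w3.png

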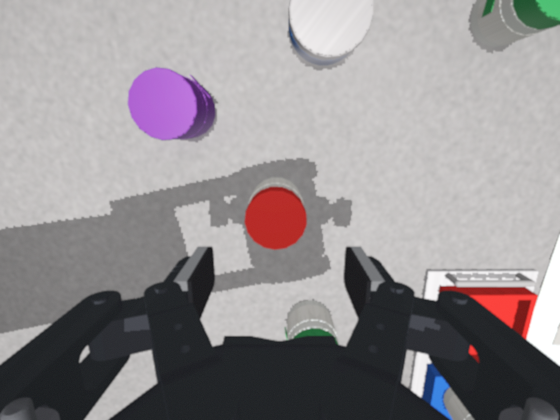

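The red lid is at (276,218), centred between the fingers. The purple look-alike (165,105) and the green void (312,325) are clear of them. I'll grip it.

```bash
python3 -m inch '[[[0.002,-0.011,0.13,0,0,0,0.55],[0,0,0.13,0,0,0,0.55],[0,0,0.13,0,0,0,0.55],[0,0,0.115,0,0,0,0.55],[0,0,0,0,0,0,0.55],[0,0,0,0,0,0,-1],[0,0,0,0,0,0,-1],[0,0,0,0,0,0,-1]]]'>/dev/null; python3 -m inch '[[[0,0,0,0,0,0,-1]]]'; python3 go.py pr:.2
```

```text
time_s: 15.72
eef_pos: [0.4056, 0.2024, 0.0987]
eef_rot: [2.077, 2.355, 0.003]
ft_force: [0.0, -1.4, 3.2]
opening: 0.0457
finger_force: 61.4
t 15.72 pos [0.4056 0.2024 0.0987] yaw 97.2 tilt [0.0027 0.0005] open 0.0457 ff 61.4 F [ 0.  -1.4  3.2]
pr:.2 shift/200mm [-0.639  1.028 -0.504] turn/30deg [ 0.005 -0.    -0.01 ]
```

```bash
python3 -m inch '[[[0,0,-0.12,0,0,0,-1],[0,0,-0.17,0,0,0,-1],[0,0,-0.17,0,0,0,-1],[-0.06,0.1,-0.044,0,0,0,-1],[-0.1,0.16,0,0,0,0,-1],[-0.13,0.21,0,0,0,0,-1],[-0.13,0.21,0,0,0,0,-1],[-0.11,0.18,0,0,0,0,-1]]]'>/dev/null; python3 -m inch '[[[-0.07,0.11,0,0,0,0,-1],[-0.039,0.058,0,0,0,0,-1],[0,0,0,0,0,0,-1],[0,0,0,0,0,0,-1]]]'
python3 go.py pr:.11
```

```text
time_s: 17.23
eef_pos: [0.6232, 0.1016, 0.1978]
eef_rot: [-2.076, -2.356, 0.002]
ft_force: [0.7, 0.2, -1.1]
opening: 0.0455
finger_force: 61.7
t 17.23 pos [0.6232 0.1016 0.1978] yaw 97.22 tilt [-0.0019  0.0002] open 0.0455 ff 61.7 F [ 0.7  0.2 -1.1]
pr:.11 shift/200mm [-0.003  0.011  0.439] turn/30deg [-0.004 -0.001 -0.009]
```

```bash
python3 -m inch '[[[-0.003,0.009,0.12,0,0,0,-1],[0,0,0.13,0,0,0,-1],[0,0,0.1,0,0,0,-1],[0,0,0.05,0,0,0,-1],[0,0,0.025,0,0,0,-1],[0,0,0.012,0,0,0,-1],[0,0,0,0,0,0,-1],[0,0,0,0,0,0,-1]]]'; python3 go.py pr:.1095
```

```text
time_s: 18.23
eef_pos: [0.6268, 0.1006, 0.1117]
eef_rot: [2.077, 2.355, 0.001]
ft_force: [-0.2, 0.2, -1.4]
opening: 0.0453
finger_force: 61.7
t 18.23 pos [0.6268 0.1006 0.1117] yaw 97.18 tilt [0.0013 0.0001] open 0.0453 ff 61.7 F [-0.2  0.2 -1.4]
pr:.1095 shift/200mm [ 0.004 -0.007  0.011] turn/30deg [ 0.003  0.    -0.011]
```

```bash
python3 -m inch '[[[0,0,0.011,0,0,0,-1],[0,0,0,0,0,0,-1],[0,0,0,0,0,0,0.55],[0,0,0,0,0,0,0.55],[0,0,0,0,0,0,0.55],[0,0,-0.04,0,0,0,0.55],[0,0,-0.15,0,0,0,0.55],[0,0,-0.22,0,0,0,0.55]]]';  python3 go.py jg:.2
```

```text
time_s: 19.23
eef_pos: [0.6251, 0.1006, 0.1901]
eef_rot: [-2.076, -2.354, 0.004]
ft_force: [0.4, -0.1, 0.8]
opening: 0.0662
finger_force: 0.0
t 19.23 pos [0.6251 0.1006 0.1901] yaw 97.18 tilt [-0.0038 -0.0002] open 0.0662 ff 0.0 F [ 0.4 -0.1  0.8]
jg:.2 shift/200mm [ 1.414 -0.125 -0.049] turn/30deg [-0.007 -0.001 -0.011]
```

```bash
python3 -m inch '[[[0.15,-0.014,-0.043,0,0,0,0.55],[0.23,-0.021,0,0,0,0,0.55],[0.24,-0.021,0,0,0,0,0.55],[0.24,-0.021,0,0,0,0,0.55],[0.23,-0.021,0,0,0,0,0.55],[0.17,-0.015,0,0,0,0,0.55],[0.1,-0.009,0,0,0,0,0.55],[0.054,-0.005,0,0,0,0,0.55]]]' >/dev/null; python3 -m inch '[[[0,0,0,0,0,0,0.55]]]' >/dev/null
python3 - <<'E'
from m import *; from workcell import arm
c=arm.calibration("wrist"); p,d=arm.get_image("wrist")
for o in blobs(p,d,c["K"],c["view"]): print(*o[:5])
E
python3 go.py jg:.098
```

```text
blue [147. 202.] 328 0.0199 [0.4401 0.3585 0.0237]
green [276. 217.] 2859 0.0645 [0.5637 0.3783 0.0229]
t 20.4 pos [0.566  0.3773 0.1993] yaw 97.16 tilt [ 0.0001 -0.0007] open 0.0664 ff 0.0 F [ 1.3 -0.7 -0. ]
jg:.098 shift/200mm [ 0.004 -0.005  0.506] turn/30deg [-0.     0.001 -0.011]
```

```bash
python3 -m inch '[[[0.004,-0.008,0.13,0,0,0,0.55],[0,0,0.13,0,0,0,0.55],[0,0,0.13,0,0,0,0.55],[0,0,0.116,0,0,0,0.55],[0,0,0,0,0,0,0.55],[0,0,0,0,0,0,-1],[0,0,0,0,0,0,-1],[0,0,0,0,0,0,-1]]]'>/dev/null; python3 -m inch '[[[0,0,0,0,0,0,-1]]]'; python3 go.py pg:.23
```

```text
time_s: 21.52
eef_pos: [0.5648, 0.3791, 0.0995]
eef_rot: [2.077, 2.356, 0.003]
ft_force: [0.2, 0.8, 3.0]
opening: 0.0457
finger_force: 61.7
t 21.52 pos [0.5648 0.3791 0.0995] yaw 97.2 tilt [0.0022 0.0011] open 0.0457 ff 61.7 F [0.2 0.8 3. ]
pg:.23 shift/200mm [-2.84   0.136 -0.654] turn/30deg [ 0.004 -0.001 -0.01 ]
```

```bash
python3 -m inch '[[[0,0,-0.12,0,0,0,-1],[0,0,-0.17,0,0,0,-1],[0,0,-0.17,0,0,0,-1],[-0.06,0.003,-0.13,0,0,0,-1],[-0.13,0.006,-0.064,0,0,0,-1],[-0.2,0.01,0,0,0,0,-1],[-0.25,0.012,0,0,0,0,-1],[-0.25,0.012,0,0,0,0,-1]]]'>/dev/null; python3 -m inch '[[[-0.25,0.012,0,0,0,0,-1],[-0.25,0.012,0,0,0,0,-1],[-0.25,0.012,0,0,0,0,-1],[-0.25,0.012,0,0,0,0,-1],[-0.25,0.012,0,0,0,0,-1],[-0.25,0.012,0,0,0,0,-1],[-0.2,0.009,0,0,0,0,-1],[-0.13,0.006,0,0,0,0,-1]]]'>/dev/null;  python3 -m inch '[[[-0.08,0.004,0,0,0,0,-1],[-0.04,0.002,0,0,0,0,-1],[0,0,0,0,0,0,-1],[0,0,0,0,0,0,-1]]]'
python3 go.py pg:.11
```

```text
time_s: 24.02
eef_pos: [0.662, -0.1803, 0.2287]
eef_rot: [-2.076, -2.357, -0.0]
ft_force: [-0.1, -0.3, -0.0]
opening: 0.0456
finger_force: 61.6
t 24.02 pos [ 0.662  -0.1803  0.2287] yaw 97.25 tilt [-0.0006  0.0007] open 0.0456 ff 61.6 F [-0.1 -0.3 -0. ]
pg:.11 shift/200mm [-0.006  0.003  0.594] turn/30deg [-0.001 -0.001 -0.008]
```

```bash
python3 -m inch '[[[-0.006,0.003,0.14,0,0,0,-1],[0,0,0.16,0,0,0,-1],[0,0,0.15,0,0,0,-1],[0,0,0.08,0,0,0,-1],[0,0,0.04,0,0,0,-1],[0,0,0.02,0,0,0,-1],[0,0,0,0,0,0,-1],[0,0,0,0,0,0,-1]]]'; python3 go.py pg:.11
```

```text
time_s: 25.02
eef_pos: [0.6635, -0.1829, 0.1122]
eef_rot: [2.077, 2.355, 0.001]
ft_force: [0.1, -0.7, -1.0]
opening: 0.0457
finger_force: 61.6
t 25.02 pos [ 0.6635 -0.1829  0.1122] yaw 97.18 tilt [ 0.002  -0.0008] open 0.0457 ff 61.6 F [ 0.1 -0.7 -1. ]
pg:.11 shift/200mm [ 0.009 -0.003  0.011] turn/30deg [ 0.004  0.002 -0.011]
```

```bash
python3 -m inch '[[[0,0,0.01,0,0,0,-1],[0,0,0,0,0,0,-1],[0,0,0,0,0,0,0.55],[0,0,0,0,0,0,0.55],[0,0,0,0,0,0,0.55],[0,0,-0.04,0,0,0,0.55],[0,0,-0.15,0,0,0,0.55],[0,0,-0.25,0,0,0,0.55]]]' >/dev/null; python3 -m inch '[[[0,0,-0.25,0,0,0,0.55],[0,0,-0.15,0,0,0,0.55],[0,-0.2,0,0,0,0,0.55],[0,-0.2,0,0,0,0,0.55],[0,-0.2,0,0,0,0,0.55],[0,-0.1,0,0,0,0,0.55],[0,0,0,0,0,0,0.55],[0,0,0,0,0,0,0.55]]]'
python3 - <<'E'
from m import *; from workcell import arm
for n in ("side","scene"):
    p,d=arm.get_image(n); c=arm.calibration(n); print(n)
    for o in blobs(p,d,c["K"],c["view"]): print(*o[:5])
    cv2.imwrite(f"pics/{n}9.png",p[:,:,::-1])
E
```

```text
time_s: 27.02
eef_pos: [0.5246, -0.2003, 0.2776]
eef_rot: [2.077, 2.355, 0.001]
ft_force: [1.1, 0.3, 0.1]
opening: 0.0659
finger_force: 0.0
side
blue [234. 194.] 589 0.0739 [0.6365 0.0106 0.0256]
blue [211. 337.] 74 0.0207 [0.4134 0.3702 0.0204]
green [264. 147.] 167 0.0749 [ 0.6639 -0.1807  0.0235]
green [272. 163.] 204 0.0259 [ 0.6386 -0.1813  0.0483]
green [273. 233.] 159 0.0642 [0.4536 0.0813 0.0225]
yellow [252. 174.] 525 0.0743 [ 0.6501 -0.0824  0.0244]
yellow [347. 178.] 173 0.0646 [ 0.4037 -0.2036  0.0237]
red [214. 217.] 788 0.0739 [0.626  0.1042 0.0242]
scene
blue [243. 263.] 1335 0.0723 [0.6407 0.0082 0.0243]
blue [444. 264.] 151 0.0191 [0.4402 0.3506 0.0259]
green [315. 215.] 254 0.0621 [0.4576 0.0776 0.0238]
green [153. 227.] 363 0.0726 [ 0.6662 -0.1834  0.0237]
green [158. 250.] 711 0.0236 [ 0.6656 -0.1805  0.0565]
yellow [218. 178.] 188 0.062 [ 0.407  -0.2063  0.0248]
yellow [198. 253.] 1300 0.0722 [ 0.6526 -0.0838  0.024 ]
red [337. 164.] 74 0.0122 [0.1008 0.0016 0.039 ]
red [290. 274.] 1516 0.0723 [0.6286 0.1004 0.024 ]
```

View pics/scene9.png

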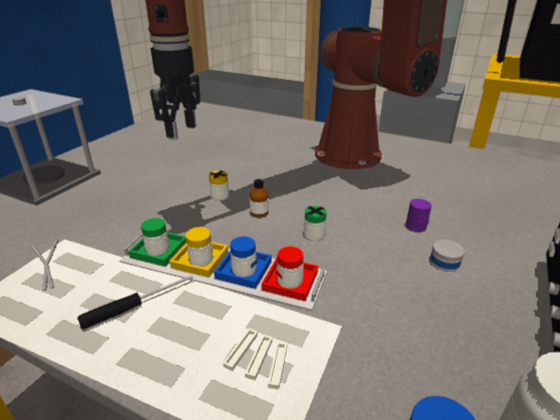

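View pics/side9.png

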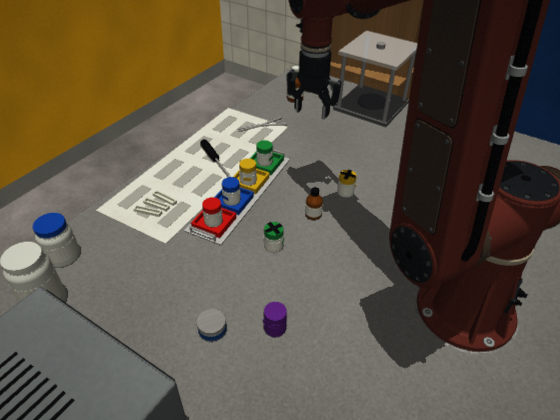

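Both views show the four jars upright in the pockets of their colour, at (153,238), (199,247), (243,258) and (290,268) in the scene view. All tops are at about 72–74 mm, and centres are within about 5 mm. The voids (218,185) and (315,222) haven't moved, and the gripper is clear.

```bash
python3 -c "
from workcell import arm
print(arm.finish_job())"
```

```text
the job is handed in; nothing more can be done
None
```

All four good jars stand upright in the pockets of their own colour, both voided jars are where they started, and the job was handed in at about 27 s; the hand-in returned no verdict.

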